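# Lay a shelf bracket on its back in the drilling jig and lock it with the cam

### The arm

A 6-joint arm with a two-finger parallel gripper is mounted at the origin on a cart in front of the work surface, level with it; the furniture and walls round the work are solid. World frame = base frame: x ahead of the robot, y to its left, z up, the work surface at z = 0. Lengths are in m, angles in degrees, forces in N, time in s.
With the tool pointing down it reaches from about 0.375 to 0.9 m from the base axis. Payload 3.1 kg.
Tool frame: the origin (TCP) lies midway between the tips of the shut fingers; the grasp point (between the pads) lies 19 mm behind it; z points along the fingers, y is the line along which they close (so a half turn about z gives the same grasp; the last joint's range is limited). The gripper opens to 87 mm and grips with 3 to 60 N. Pads are 19 mm wide; open, the fingers measure 117 mm over their backs; the gripper's body (75 mm by 190 mm) begins 51 mm behind the grasp point.
Start: joints at [-75.888, 30.224, 82.088, -0, 67.689, -10.227], TCP at [0.258, -0.569, 0.223] pointing down, gripper open.
Joint ranges: [-176.69, 176.69], [-43.24, 126.21], [12.49, 139.97], [-82, 262], [0, 151.66], [-163.58, 163.58]. Speed limits (degrees/s): [159.86, 159.86, 180, 180, 180, 180].

### API

Orientations are given as a 3x3 rotation matrix whose columns are the frame's x, y, z axes.
In Python, from rig import read_state, capture, camera_info, hand_in gives the robot as it stands.
- The arm moves only by the tool drive_tool, never from a script. Its argument "motion" is a list of rows, each a list of 2 entries, a list of its own where there are three numbers: the shift along the tool's x, y, z in mm, then the turn, a rotation vector about the tool's x, y, z in rad. A call has 1 to 5 rows; each row shifts and turns the commanded pose from where the row before left it, along the tool's axes as they then stand; what a row does not reach is not made up. A row lasts 1/10 s, in which the tool goes at most 50 mm and 8.59 degrees, less where a joint would pass 70% of its speed; a pose out of reach is approached as far as the arm can. A call is refused whole if a number of a shift passes 50 or a number of a turn 0.15, either way. A call with a gripper value outside its range is refused whole. "gripper" is the opening, from 0 (shut) to 1 (fully open), set as the call begins (left out, the last holds). The fingers move at their own pace and stop on an object; the grip force is fixed at half the most. Time passes only in rows, so rows that do not move let the fingers close. It gives the time, the measured TCP pose, the force, the opening and the grip force at its end, in the units of the state.
- read_state(): the state, without advancing time (a new reading comes with each control period).
- capture(name): name is "scene" or "top" or "wrist"; returns the picture (400x640x3 uint8, red, green, blue); there is no depth.
- camera_info(name): a dict with "fovy" (degrees; the focal length in pixels is half the picture's height over the tangent of half this angle, whatever the lens; pixels are square), "cx", "cy" (the principal point, pixels), "k1" (the pictures are not rectified: a ray, as slopes to the right and down, at radius r is drawn at 1 + k1 r^2 times it, then the intrinsics apply), "xyz" and "orientation" of the camera in the world; the wrist camera has in their place "T_tool_cam" (4x4, takes a point from camera to tool coordinates, whose origin is the TCP and whose axes are the flange's). Camera axes: x right, y down, z forward; pixel columns grow to the right and rows downward; lengths in m; the calibration is good to about 2 mm. A picture is of the moment at which its call begins: read the wrist's pose just before it. camera_info takes no time and is no camera call.
- hand_in(): hands the job in; it is judged then, once.
The state is a dict: "time_s": time; "joint_positions": joint angles; "qvel": joint speeds; "tau": joint torques, N m; "position": TCP position; "tcp_rot": TCP orientation; "force": force on the tool from outside, world axes, zero at the start; "moment": the same for the moment, N m; "opening": opening from 0.0 (shut) to 1.0 (fully open); "grasp_force": force on a finger pad.
Only numpy, scipy, OpenCV 4.12 (cv2) and the standard library are available. Lean on these libraries where they do the work, as an engineer would, in place of code of your own. Each camera call takes 0.05 s, during which the arm holds its last target. There are 200 camera calls.

### The job

The wooden shelf bracket stands upright on its foot in the drilling jig and has to be set up for countersinking its tall leg. Without gripping or lifting it, push it with the fingertips so that it tips over on its heel, away from the jig's butt stop, and let it down gently onto its back - do not let it drop - then push it back until its foot is flat against the butt stop. Then push the cam lever fully round, so that it locks the bracket against the side fence, and leave the things lying about where they are.

Things in the scene. Friction and masses are not known exactly. Their poses are not given: they have to be found in the camera images.
- jig: Drilling jig of ply and beech, screwed to the bench. Base board 310 mm (x) by 140 mm (y = -82 to +58), 18 mm thick. Origin under the base; x runs along the channel the bracket stands in, away from the butt stop; y across it towards the side fence; z up. The cam lever is on the -y side.
- stop_face (a point): Foot of the butt stop's working face, on top of the base, mid-channel (jig x = -125, y = 0, z = 18 mm). The face looks to jig +x. The stop is a block 30 mm thick behind this face, 78 mm wide, 42 mm high above the base. Slide the lying bracket to it by pushing low: pushed higher than about 60 mm above the base, its foot tips back up.
- fence_face (a point): Foot of the side fence's working face (jig x = -45, y = +30, z = 18 mm). The face looks to jig -y. The fence is a strip from jig x = -108 to +147, 22 mm wide, only 16 mm high above the base.
- bracket: Dark wooden L-shaped bracket, loose, 0.15 to 0.25 kg, 55 mm wide (y). Foot x = -40 to +40, 18 mm thick; tall leg x = +22 to +40, 140 mm high; ends of leg and foot are half-discs. Origin mid-underside of the foot; x from toe to heel, z up the leg. Starts with x along jig x (0.02 rad), toe 15 to 40 mm from the stop. On its back: x points down, z along jig +x, foot upright, its underside facing the stop.
- heel (a point): Middle of the bracket's heel edge, where the underside of the foot meets the back of the leg (bracket x = +40, z = 0 mm). It tips about this edge; centre of mass 21 mm towards the toe and 51 mm up, so it balances at about 22 degrees of tilt and falls by itself beyond; nearly flat, it may slide back a little (wood on wood). Seated and locked, the heel is at jig x = -125, y = +2.5 mm.
- cam_lever (a joint): Angle of the cam lever: 0 open (points to jig -y), 1.40 rad fully closed at its limit (points nearly to jig +x), turning counter-clockwise from above. Starts at 0 to 0.3; stays where left (friction, 1.5 N at its end). Open, its 40 mm round eccentric leaves the bracket 6 to 8 mm of side play; the last fifth of the swing presses the lying bracket against the side fence.
- cam_pivot (a point): Pivot of the cam lever, on top of the base (jig x = -45, y = -52, z = 18 mm), axis upright.
- lever_end (a point): Centre of the rounded end of the cam lever, 66 mm from its pivot, 29 mm above the bench. The lever is 17 mm wide (22 mm at this end) and spans 19 to 38 mm above the bench.
- screwdriver: Screwdriver with amber handle, 182 mm long, lying in front of the jig at the left; leave alone. Origin under its middle.
- honing_oil: Small dropper bottle, 33 mm across, 102 mm tall, standing behind the jig at the right; leave alone. Origin at the middle of its underside.
- pencil: Red pencil, 159 mm long, lying in front of the jig at the right; leave alone. Origin under its middle.
There are look-alikes about, which are no part of the job. Several things have the shape of the bracket; the one meant has the colours described above.

How it is judged (in metres and radians):
On the way, in this order (a step that is already met when the one before it is completed fails the run):
1. the bracket lies on its back on the jig with its foot against the butt stop (angle between bracket's own x axis and vertical above 3.04 rad and x of heel in the frame of jig below -0.1215 m and linear speed of bracket below 0.03 m/s), for 0.2 s.
2. the cam lever is fully closed (value of joint cam_lever above 1.3 rad), for 0.2 s.
At the end, for the whole second after the job is handed in: The bracket lies on its back (its x within 0.1 rad of straight down) on the jig's base, foot within 3.5 mm of the butt stop, side within 1.5 mm of the side fence and parallel to it within 0.03 rad, at rest, with the cam lever closed past 1.3 rad (angle between bracket's own x axis and vertical above 3.04 rad and x of heel in the frame of jig below -0.1215 m and angle between the z axis of bracket and the x axis of jig, either way round below 0.03 rad and y of heel in the frame of jig above 0.001 m and height (world z) of heel below 0.021 m and value of joint cam_lever above 1.3 rad and linear speed of bracket below 0.01 m/s); the robot touches nothing.
It fails at once if the bracket drops or is knocked over: it turns faster than 4 rad/s (angular speed of bracket above 4 rad/s).
It fails at once if the bracket is lifted: its heel edge rises more than 12 mm off the jig's base (height (world z) of heel above 0.03 m).
It fails at once if the bracket is gripped or shoved with more than 35 N (contact force between the fingers and bracket above 35 N).
It fails at once if a bystander (screwdriver, bottle or pencil) is moved more than 30 mm (distance of any of screwdriver, honing_oil, pencil from where it was at the start of the episode above 0.03 m).
It also fails if it takes over 72 s, if anything falls off the work surface, if the arm or the gripper's body presses on something with over 40 N, if the wrist force passes 120 N, or if a joint passes its speed limit or range.

## Working session

There is one attempt and no reset: what is moved stays moved. The work goes in short steps, Python scripts to look and compute and a tool call to move; the robot and the scene stay as the last step left them, time stands still between calls to the robot, and variables do not carry over. Pictures are saved under pics/ and viewed, at most 10 in all, crops included, and the job is handed in when it is done.

Besides the shell and the picture viewer there is one more tool, called after ">>>" as name([rows], argument=value, ...), one row to a line, values as JSON. drive_tool: Moves the arm, as the interface text tells. Its arguments: {"type":"object","properties":{"motion":{"type":"array","items":{"type":"array"}},"gripper":{"type":"number"}},"required":["motion"]}

```bash
ls; mkdir -p pics; python3 - <<'E'
from rig import *
import cv2,numpy as np
print(read_state())
for n in("scene","top","wrist"):
    print(n,camera_info(n))
    cv2.imwrite(f"pics/{n}0.png",capture(n)[:,:,::-1])
E
```

```text
pics
{'time_s': 0.0, 'joint_positions': array([-7.58886123e+01,  3.02785375e+01,  8.21553295e+01,  1.08083609e-03,
        6.76884478e+01, -1.02276747e+01]), 'qvel': array([-0.04815736, -0.0692197 ,  0.00202033,  0.13698686, -0.20190771,
       -0.11956029]), 'tau': array([-8.55803501e-04, -4.40048110e+01, -1.76594925e+01,  6.31509768e-02,
        5.82430023e-02, -1.75057876e-04]), 'position': array([ 0.25743496, -0.5687315 ,  0.22158209]), 'tcp_rot': array([[ 9.11125567e-01,  4.12128558e-01, -5.03554332e-04],
       [ 4.12128675e-01, -9.11123291e-01,  2.07462916e-03],
       [ 3.96213845e-04, -2.09777685e-03, -9.99997721e-01]]), 'force': array([-0.03425424,  0.12204557, -0.23300719]), 'moment': array([0.02823335, 0.02015085, 0.01374622]), 'grasp_force': 0.0, 'opening': 1.0018621126213594}
scene {'fovy': 46.197497500455476, 'cx': 320.66612694219145, 'cy': 188.79395001935984, 'k1': 0.0341272691542443, 'xyz': array([-0.2082138 , -0.51154034,  0.55866697]), 'orientation': array([[ 0.57910184, -0.35766876,  0.73260775],
       [-0.81523671, -0.26011102,  0.51742764],
       [ 0.00549165, -0.89689203, -0.44221548]])}
top {'fovy': 45.818014564830655, 'cx': 318.89564539296344, 'cy': 198.41748050870274, 'k1': -0.11536768755837414, 'xyz': array([0.39573791, 0.03727704, 1.05808452]), 'orientation': array([[ 0.02988271, -0.98465407,  0.17194009],
       [-0.99954891, -0.02892105,  0.00809583],
       [-0.0029989 , -0.17210445, -0.98507414]])}
wrist {'fovy': 66.04985482755392, 'cx': 322.11237895108223, 'cy': 205.11478155111726, 'k1': -0.03985369651403616, 'T_tool_cam': array([[ 2.89115098e-04, -9.66296797e-01, -2.57430411e-01,
         7.00951987e-02],
       [ 9.99999921e-01,  3.49266143e-04, -1.87933040e-04,
        -6.65082452e-04],
       [ 2.71510821e-04, -2.57430336e-01,  9.66296822e-01,
        -1.61489882e-01],
       [ 0.00000000e+00,  0.00000000e+00,  0.00000000e+00,
         1.00000000e+00]])}
```

View pics/top0.png

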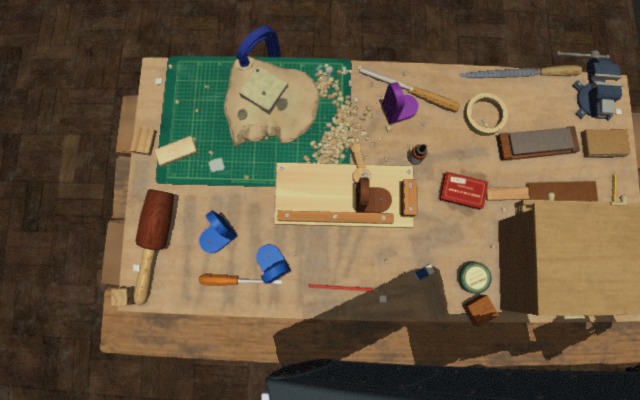

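View pics/scene0.png

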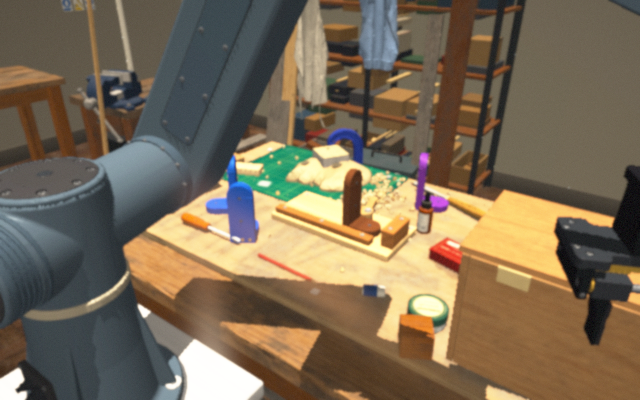

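```bash
cat > h.py <<'E'
import numpy as np,cv2
from rig import *
def ray(n,px,st=None):
    c=camera_info(n); f=200/np.tan(np.radians(c["fovy"]/2))
    K=np.array([[f,0,c["cx"]],[0,f,c["cy"]],[0,0,1]])
    d=cv2.undistortPoints(np.float64(px).reshape(-1,1,2),K,np.array([c["k1"],0,0,0,0]))[:,0]
    d=np.c_[d,np.ones(len(d))]
    if n=="wrist":
        T=np.eye(4);T[:3,:3]=st["tcp_rot"];T[:3,3]=st["position"];T=T@c["T_tool_cam"]
        return T[:3,3],d@T[:3,:3].T
    return c["xyz"],d@c["orientation"].T
def onz(n,px,z,st=None):
    o,d=ray(n,px,st); return o+d*((z-o[2])/d[:,2])[:,None]
E
python3 - <<'E'
from h import *
im=cv2.imread("pics/top0.png")
c=im[130:240,260:440]; cv2.imwrite("pics/crop_top.png",cv2.resize(c,None,fx=4.4,fy=4.4,interpolation=cv2.INTER_CUBIC))
for p in [(300,180),(372,195),(362,195),(330,217),(410,197),(357,155),(300,235),(365,172)]: print(p,im[p[1],p[0]],cv2.cvtColor(im,cv2.COLOR_BGR2HSV)[p[1],p[0]])
E
```

```text
(300, 180) [129 179 209] [ 19  98 209]
(372, 195) [ 38  63 108] [ 11 165 108]
(362, 195) [ 37  63 104] [ 12 164 104]
(330, 217) [ 69 121 177] [ 14 156 177]
(410, 197) [ 72 126 184] [ 14 155 184]
(357, 155) [100 150 186] [ 17 118 186]
(300, 235) [104 133 157] [ 16  86 157]
(365, 172) [140 156 164] [ 20  37 164]
```

View pics/crop_top.png

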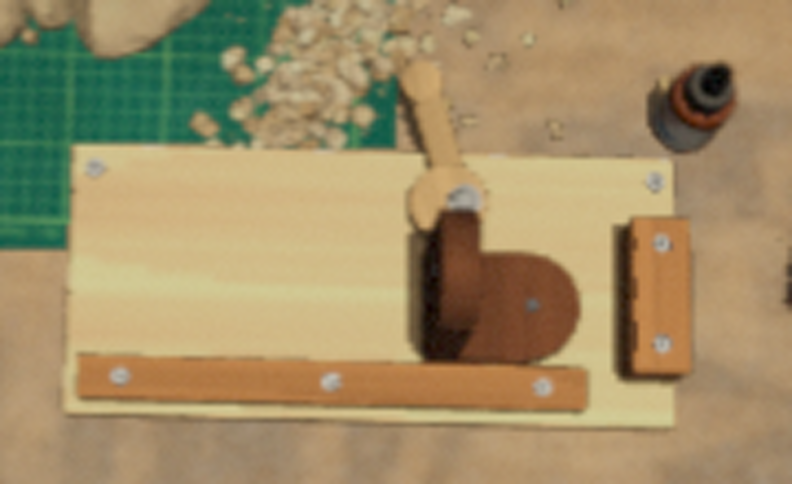

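```bash
python3 - <<'E'
from h import *
cv=lambda L:np.array(L)/4.4+[260,130]
B=onz("top",cv([(73,145),(674,158),(674,428),(64,412)]),.018)
J=np.array([[155,58],[-155,58],[-155,-82],[155,-82]])[[3,2,1,0]]/1000.
print(B.round(4),[np.linalg.norm(B[i]-B[i-1]).round(4) for i in range(4)])
def fit(J,W):
    a,b=J-J.mean(0),W-W.mean(0)
    th=np.arctan2((a[:,0]*b[:,1]-a[:,1]*b[:,0]).sum(),(a*b).sum())
    R=np.array([[np.cos(th),-np.sin(th)],[np.sin(th),np.cos(th)]])
    return th,R,W.mean(0)-R@J.mean(0)
F=onz("top",cv([(77,355),(588,370),(585,410),(77,396)]),.034)
S=onz("top",cv([(632,218),(692,218),(692,375),(632,375)]),.060)
JF=np.array([[147,30],[-108,30],[-108,52],[147,52]])/1000.
JS=np.array([[-125,-39],[-155,-39],[-155,39],[-125,39]])/1000.
th,R,t=fit(np.r_[J,JF,JS],np.r_[B,F,S][:,:2]); print("jig",np.degrees(th),t)
inv=lambda W:((W[:,:2]-t)@R)
print("res mm",((inv(np.r_[B,F,S])-np.r_[J,JF,JS])*1000).round(1).tolist())
np.savez("jig.npz",R=R,t=t,th=th)
for nm,p,z in[("toe",(580,310),.036),("toescrew",(532,305),.036),("leverend",(421,80),.038),("pivot",(463,197),.04),("legtop L",(460,212),.158),("legtop",(480,240),.158),("toe low edge",(520,362),.036),("toe hi",(520,252),.036)]:
    W=onz("top",cv([p]),z); print(nm,W.round(4),(inv(W)*1000).round(1))
P=onz("top",[(419,153),(341,288),(240,281)],.0);print(P.round(3))
print("heel goal",R@[-.125,.0025]+t)
E
```

```text
[[ 0.656   0.144   0.018 ]
 [ 0.6584 -0.1657  0.018 ]
 [ 0.5185 -0.1651  0.018 ]
 [ 0.5177  0.1423  0.018 ]] [np.float64(0.1382), np.float64(0.3098), np.float64(0.1399), np.float64(0.3074)]
jig 90.38128169866545 [ 0.57615131 -0.01109771]
res mm [[-0.4, 1.2], [-0.2, 0.8], [1.4, 0.7], [-1.2, -0.6], [-0.2, 0.6], [0.4, 2.4], [1.9, 0.5], [-1.0, -0.9], [-0.7, -0.8], [-0.4, -1.5], [0.6, -1.5], [-0.1, -0.9]]
toe [[ 0.5743 -0.1145  0.036 ]] [[-103.4    2.5]]
toescrew [[ 0.5761 -0.0905  0.036 ]] [[-79.4   0.6]]
leverend [[ 0.69   -0.0331  0.038 ]] [[ -22.7 -113.7]]
pivot [[ 0.6294 -0.0549  0.04  ]] [[-44.2 -52.9]]
legtop L [[ 0.5954 -0.043   0.158 ]] [[-32.  -19.1]]
legtop [[ 0.5831 -0.052   0.158 ]] [[-40.9  -6.6]]
toe low edge [[ 0.5472 -0.0847  0.036 ]] [[-73.4  29.4]]
toe hi [[ 0.6029 -0.0842  0.036 ]] [[-73.3 -26.3]]
[[ 0.694 -0.183  0.   ]
 [ 0.381 -0.009  0.   ]
 [ 0.389  0.215  0.   ]]
heel goal [ 0.57448318 -0.13611158]
```

The five bracket-shaped things are blue (215,232), blue (270,262), navy (260,45), purple (400,103) and dark brown (372,195). The brown one is dark wood and stands in the jig, so it fits the description, and the crop confirms it. Its toe faces the stop at (410,197). The lever end is at (356,148) and the bottle at about (419,153). The jig fit has residuals of about 1–2 mm.

>>> drive_tool([
  [[0, 0, -50], [0, 0, 0.139]],
  [[0, 0, -50], [0, 0, 0.139]],
  [[0, 0, -50], [0, 0, 0.139]],
  [[0, 0, -30], [0, 0, 0]],
  [[20, -40, 0], [0, 0, 0]],
])

```text
time_s: 0.65
position: [0.2763, -0.5353, 0.4077]
tcp_rot: [[1.0, 0.003, 0.002], [0.003, -1.0, -0.014], [0.002, 0.014, -1.0]]
force: [0.3, 0.5, -0.9]
opening: 1.004
grasp_force: 0.0
```

>>> drive_tool([
  [[25, -43, 0], [0, 0, 0]],
  [[25, -43, 0], [0, 0, 0]],
  [[25, -43, 0], [0, 0, 0]],
  [[25, -43, 0], [0, 0, 0]],
  [[25, -43, 0], [0, 0, 0]],
])

```text
time_s: 1.15
position: [0.4011, -0.3113, 0.4023]
tcp_rot: [[1.0, 0.007, -0.0], [0.007, -1.0, 0.0], [-0.0, -0.0, -1.0]]
force: [0.7, -0.1, 0.0]
opening: 0.998
grasp_force: 0.0
```

>>> drive_tool([
  [[25, -43, 0], [0, 0, 0]],
  [[25, -43, 0], [0, 0, 0]],
  [[25, -43, 0], [0, 0, 0]],
  [[25, -43, 0], [0, 0, 0]],
  [[25, -43, 0], [0, 0, 0]],
])

```text
time_s: 1.65
position: [0.5244, -0.0953, 0.4024]
tcp_rot: [[1.0, 0.008, -0.0], [0.008, -1.0, 0.0], [-0.0, -0.0, -1.0]]
force: [0.9, 0.3, -0.3]
opening: 1.004
grasp_force: 0.0
```

>>> drive_tool([
  [[25, -26, 40], [0, 0, 0]],
  [[25, -26, 40], [0, 0, 0]],
  [[0, 0, 0], [0, 0, 0]],
])

```text
time_s: 1.95
position: [0.5684, -0.0447, 0.3221]
tcp_rot: [[1.0, 0.012, -0.011], [0.012, -1.0, 0.005], [-0.011, -0.005, -1.0]]
force: [-1.3, -0.4, -0.5]
opening: 1.003
grasp_force: 0.0
```

```bash
python3 - <<'E'
from h import *
import pickle
s=read_state(); print(s["position"],s["time_s"]); pickle.dump(s,open("s1.pkl","wb"))
cv2.imwrite("pics/wrist1.png",capture("wrist")[:,:,::-1])
E
```

```text
[ 0.56840403 -0.04473302  0.32208077] 1.95
```

View pics/wrist1.png

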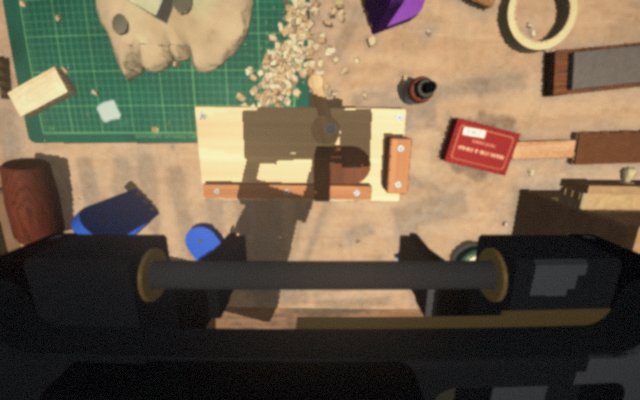

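Brown bracket at (342,170), between the fence (290,190) and the stop (397,165). The bottle is at (420,90) and the lever end at (317,85).

```bash
python3 - <<'E'
from h import *
import pickle
s=pickle.load(open("s1.pkl","rb")); z=np.load("jig.npz");R,t=z["R"],z["t"]
f=lambda p,zz:((onz("wrist",p,zz,s)[:,:2]-t)@R*1000).round(1).tolist()
print(f([(196,106),(407,109),(405,201),(200,199)],.018))
print("stop",f([(389,136),(389,192)],.06),"toe",f([(369,165)],.036),"leverend",f([(317,84)],.038),"bottle",onz("wrist",[(416,91)],.0,s),onz("wrist",[(428,86)],.102,s))
im=cv2.imread("pics/wrist1.png");h=cv2.cvtColor(im,cv2.COLOR_BGR2HSV)
c=im[95:210,190:420];cv2.imwrite("pics/c2.png",cv2.resize(c,None,fx=3.4,fy=3.4,interpolation=cv2.INTER_CUBIC))
E
```

```text
[[152.8, -82.8], [-154.1, -79.8], [-161.5, 58.1], [160.3, 57.2]]
stop [[-121.4, -43.2], [-126.2, 34.2]] toe [[-99.8, -0.4]] leverend [[-23.9, -110.8]] bottle [[ 0.6836676  -0.18069758  0.        ]] [[ 0.6803058  -0.16547295  0.102     ]]
```

View pics/c2.png

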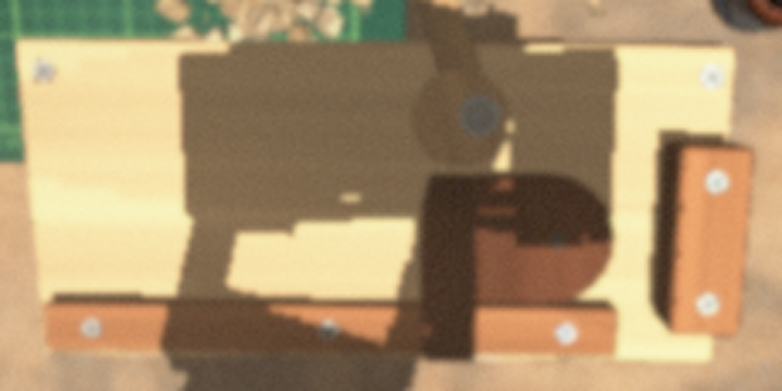

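>>> drive_tool([
  [[0, 0, 45], [0, 0, 0]],
  [[0, 0, 45], [0, 0, 0]],
  [[0, 0, 45], [0, 0, 0]],
  [[0, 0, 40], [0, 0, 0]],
  [[0, 0, 0], [0, 0, 0]],
])

```text
time_s: 2.5
position: [0.5662, -0.0491, 0.1496]
tcp_rot: [[1.0, 0.006, -0.01], [0.006, -1.0, 0.002], [-0.01, -0.002, -1.0]]
force: [-1.0, -0.3, -0.1]
opening: 1.003
grasp_force: 0.0
```

>>> drive_tool([
  [[0, 0, 0], [0, 0, 0]],
  [[0, 0, 0], [0, 0, 0]],
  [[0, 0, 0], [0, 0, 0]],
], gripper=0.4)

```text
time_s: 2.8
position: [0.5719, -0.0495, 0.1562]
tcp_rot: [[1.0, 0.008, 0.006], [0.008, -1.0, -0.002], [0.006, 0.002, -1.0]]
force: [0.3, 0.3, 1.0]
opening: 0.805
grasp_force: 0.0
```

>>> drive_tool([
  [[2, -6, 12], [0, 0, 0]],
  [[0, 0, 0], [0, 0, 0]],
  [[0, 0, 0], [0, 0, 0]],
  [[0, 0, 0], [0, 0, 0]],
  [[0, 0, 0], [0, 0, 0]],
])

```text
time_s: 3.3
position: [0.572, -0.0427, 0.1413]
tcp_rot: [[1.0, 0.008, 0.0], [0.008, -1.0, -0.0], [0.0, 0.0, -1.0]]
force: [0.5, -0.6, 0.4]
opening: 0.422
grasp_force: 0.0
```

>>> drive_tool([
  [[0, 0, 0], [0, 0, 0]],
  [[0, 0, 0], [0, 0, 0]],
])

```text
time_s: 3.5
position: [0.572, -0.0428, 0.1413]
tcp_rot: [[1.0, 0.008, 0.0], [0.008, -1.0, -0.0], [0.0, 0.0, -1.0]]
force: [0.5, 0.2, -0.6]
opening: 0.407
grasp_force: 0.0
```

```bash
python3 - <<'E'
from h import *
import pickle
z=np.load("jig.npz")
for i in range(1):
    s=read_state(); print(s["position"],s["opening"],s["force"]); print((z["R"].T@(s["position"][:2]-z["t"]))*1000)
cv2.imwrite("pics/sc2.png",cv2.resize(capture("scene")[140:270,260:440,::-1],None,fx=4,fy=4,interpolation=cv2.INTER_CUBIC))
E
```

```text
[ 0.57196721 -0.04275301  0.14134169] 0.40679164312192045 [ 0.4888102   0.15041688 -0.55850835]
[-31.62675029   4.3946542 ]
```

View pics/sc2.png

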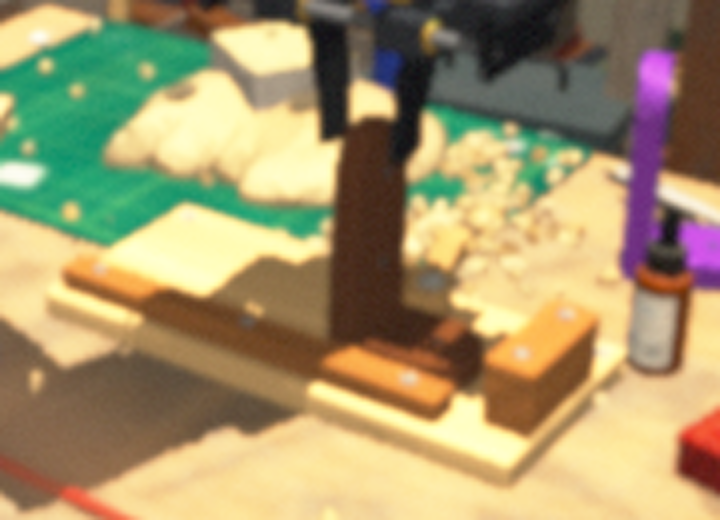

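Both fingers straddle the top of the leg, at about (330,120) and (410,150) in the crop. The bracket is standing and untouched.

>>> drive_tool([
  [[0, 0, 0], [0, 0, 0]],
  [[0, 0, 0], [0, 0, 0]],
  [[0, 0, 0], [0, 0, 0]],
  [[0, -8.6, -0.3], [-0.07, 0, 0]],
  [[0, -8.6, -0.3], [-0.07, 0, 0]],
], gripper=0.3)

```text
time_s: 4.05
position: [0.5722, -0.0265, 0.1416]
tcp_rot: [[1.0, 0.005, 0.002], [0.006, -0.99, -0.142], [0.001, 0.142, -0.99]]
force: [0.3, 0.3, -0.2]
opening: 0.304
grasp_force: 0.1
```

>>> drive_tool([
  [[0, 0, 0], [0, 0, 0]],
  [[0, 0, 0], [0, 0, 0]],
])

```text
time_s: 4.25
position: [0.5718, -0.0251, 0.1412]
tcp_rot: [[1.0, 0.009, 0.001], [0.009, -0.99, -0.139], [-0.0, 0.139, -0.99]]
force: [1.1, -0.8, -1.2]
opening: 0.3
grasp_force: 0.1
```

>>> drive_tool([
  [[0, -6.1, -0.2], [-0.05, 0, 0]],
  [[0, -6.1, -0.2], [-0.05, 0, 0]],
  [[0, -6.1, -0.2], [-0.05, 0, 0]],
  [[0, -6.1, -0.2], [-0.05, 0, 0]],
  [[0, -6.1, -0.2], [-0.05, 0, 0]],
])

```text
time_s: 4.75
position: [0.5719, 0.0033, 0.1352]
tcp_rot: [[1.0, 0.005, 0.003], [0.006, -0.924, -0.381], [0.0, 0.381, -0.925]]
force: [0.5, -0.2, 0.1]
opening: 0.297
grasp_force: 0.0
```

>>> drive_tool([
  [[0, -6.1, -0.2], [-0.05, 0, 0]],
  [[0, -6.1, -0.2], [-0.05, 0, 0]],
  [[0, 0, 0], [0, 0, 0]],
  [[0, 0, 0], [0, 0, 0]],
])

```text
time_s: 5.15
position: [0.5715, 0.015, 0.1303]
tcp_rot: [[1.0, 0.007, 0.003], [0.007, -0.883, -0.47], [-0.001, 0.47, -0.883]]
force: [-0.0, 0.2, -0.6]
opening: 0.299
grasp_force: 0.1
```

```bash
python3 - <<'E'
from h import *
z=np.load("jig.npz")
s=read_state(); print(s["position"],s["opening"],s["force"],s["joint_positions"].round(0)); print((z["R"].T@(s["position"][:2]-z["t"]))*1000,np.degrees(np.arcsin(-s["tcp_rot"][1,2])))
cv2.imwrite("pics/sc3.png",cv2.resize(capture("scene")[140:270,260:440,::-1],None,fx=4,fy=4,interpolation=cv2.INTER_CUBIC))
E
```

```text
[0.57153153 0.01504669 0.13026046] 0.2989765089232001 [-0.01868329  0.22927739 -0.58207437] [  5.  37.  93. -34.  57. 115.]
[26.17456711  4.44568982] 28.003823073991196
```

View pics/sc3.png

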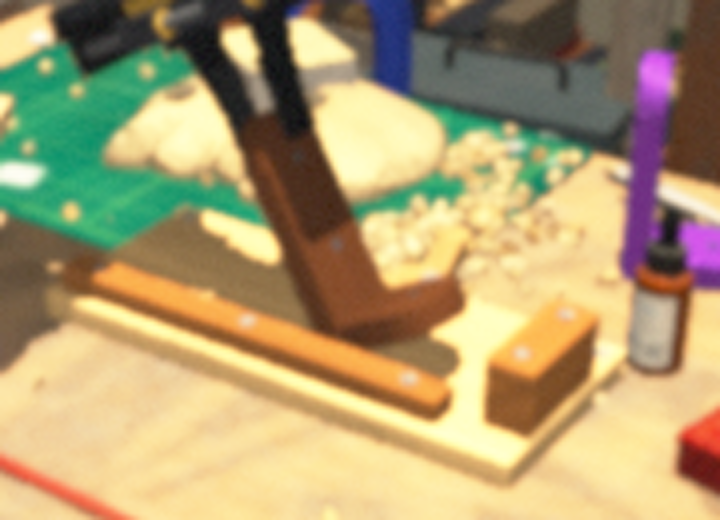

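Tipping works: the leg leans about 29° between the fingers, with the heel at (330,330) in the crop still on the base.

```bash
python3 - <<'E'
import numpy as np
t=np.radians(28);n=np.array([-np.cos(t),np.sin(t)]);tz=np.array([-np.sin(t),-np.cos(t)])
def P(th,d,g):
    a=np.radians(th);return np.array([-23,18])+140*np.array([np.sin(a),np.cos(a)])+d*tz+g/2*n
cur=np.array([26.2,130.3])
for (a,b,d0,d1,g0,g1) in[(29.5,44.5,17,11,26,31),(44.5,59.5,11,7,31,40),(59.5,74.5,7,6,40,49)]:
    for k in range(1,6):
        u=k/5;p=P(a+(b-a)*u,d0+(d1-d0)*u,g0+(g1-g0)*u);D=p-cur;cur=p
        print((D@n).round(1),(D@tz).round(1),p.round(1))
E
```

```text
-6.8 -1.5 [ 32.9 128.5]
-6.8 -0.4 [ 39.1 125.7]
-6.7 -0.1 [ 45.1 122.5]
-6.7 0.3 [ 50.8 119.1]
-6.6 0.7 [ 56.3 115.4]
-6.1 1.5 [ 60.9 111.3]
-5.9 1.8 [ 65.3 106.9]
-5.8 2.2 [ 69.4 102.2]
-5.6 2.5 [73.2 97.4]
-5.4 2.9 [76.7 92.3]
-5.2 3.8 [79.5 86.5]
-5.0 4.1 [82.  80.5]
-4.8 4.4 [84.2 74.3]
-4.5 4.7 [86. 68.]
-4.3 5.0 [87.5 61.6]
```

>>> drive_tool([
  [[0, -6.7, -1.5], [0, 0, 0]],
  [[0, -6.8, -0.4], [0, 0, 0]],
  [[0, -6.7, -0.1], [0, 0, 0]],
  [[0, -6.7, 0.3], [0, 0, 0]],
  [[0, -6.6, 0.7], [0, 0, 0]],
], gripper=0.36)

```text
time_s: 5.7
position: [0.5712, 0.0463, 0.1152]
tcp_rot: [[1.0, 0.007, 0.004], [0.008, -0.882, -0.47], [-0.0, 0.47, -0.882]]
force: [0.3, 0.4, -0.2]
opening: 0.363
grasp_force: 0.2
```

>>> drive_tool([
  [[0, -6.1, 1.5], [0, 0, 0]],
  [[0, -5.9, 1.8], [0, 0, 0]],
  [[0, -5.8, 2.2], [0, 0, 0]],
  [[0, -5.6, 2.5], [0, 0, 0]],
  [[0, -5.4, 2.9], [0, 0, 0]],
], gripper=0.46)

```text
time_s: 6.2
position: [0.571, 0.0663, 0.0919]
tcp_rot: [[1.0, 0.007, 0.004], [0.008, -0.882, -0.471], [-0.0, 0.471, -0.882]]
force: [0.5, 1.2, -0.5]
opening: 0.456
grasp_force: 0.2
```

>>> drive_tool([
  [[0, 0, 0], [0, 0, 0]],
])

```text
time_s: 6.3
position: [0.5706, 0.0664, 0.0915]
tcp_rot: [[1.0, 0.008, 0.003], [0.008, -0.882, -0.471], [-0.001, 0.471, -0.882]]
force: [1.0, 0.5, -1.5]
opening: 0.46
grasp_force: 0.3
```

```bash
python3 - <<'E'
from h import *
z=np.load("jig.npz")
s=read_state(); print(s["position"],s["opening"],s["force"],s["joint_positions"].round(0)); print((z["R"].T@(s["position"][:2]-z["t"]))*1000,np.degrees(np.arcsin(-s["tcp_rot"][1,2])))
cv2.imwrite("pics/sc4.png",cv2.resize(capture("scene")[140:270,230:430,::-1],None,fx=4,fy=4,interpolation=cv2.INTER_CUBIC))
E
```

```text
[0.5706465  0.06635416 0.09151617] 0.4599854635850586 [ 0.95037944  0.50896594 -1.45782949] [ 10.  42.  92. -34.  57. 121.]
[77.48678901  4.98927153] 28.069435650368426
```

View pics/sc4.png

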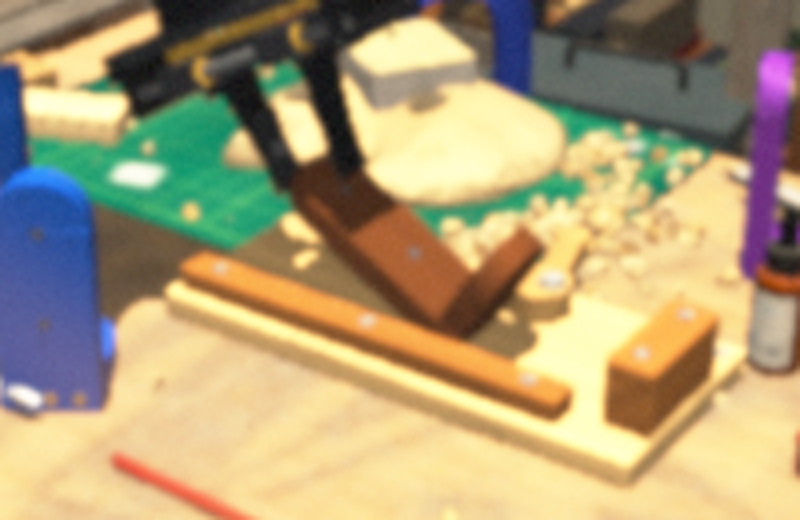

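The leg now leans about 58° and rests on the outer finger, with the heel at (450,325) in the crop and sitting on the base. Continuing down.

>>> drive_tool([
  [[0, -5.2, 3.8], [0, 0, 0]],
  [[0, -5.0, 4.1], [0, 0, 0]],
  [[0, -4.8, 4.4], [0, 0, 0]],
  [[0, -4.5, 4.7], [0, 0, 0]],
  [[0, -4.3, 5.0], [0, 0, 0]],
], gripper=0.56)

```text
time_s: 6.85
position: [0.571, 0.0769, 0.0611]
tcp_rot: [[1.0, 0.007, 0.004], [0.008, -0.882, -0.47], [0.0, 0.47, -0.883]]
force: [0.5, 1.0, -0.9]
opening: 0.56
grasp_force: 0.7
```

>>> drive_tool([
  [[0, 0, 0], [0, 0, 0]],
  [[0, -1.7, 3], [0, 0, 0]],
  [[0, -1.7, 3], [0, 0, 0]],
  [[0, 0, 0], [0, 0, 0]],
], gripper=0.63)

```text
time_s: 7.25
position: [0.5709, 0.0768, 0.0545]
tcp_rot: [[1.0, 0.007, 0.003], [0.008, -0.882, -0.47], [-0.0, 0.47, -0.882]]
force: [-0.1, 1.0, -0.5]
opening: 0.627
grasp_force: 0.5
```

```bash
python3 - <<'E'
from h import *
z=np.load("jig.npz")
s=read_state(); print(s["position"],s["opening"],s["force"],s["joint_positions"].round(0)); print((z["R"].T@(s["position"][:2]-z["t"]))*1000,np.degrees(np.arcsin(-s["tcp_rot"][1,2])))
cv2.imwrite("pics/sc5.png",cv2.resize(capture("scene")[140:270,230:430,::-1],None,fx=4,fy=4,interpolation=cv2.INTER_CUBIC))
E
```

```text
[0.57086071 0.07677124 0.05452095] 0.6269207644441226 [-0.11288456  1.03570369 -0.46708643] [ 11.  45.  92. -35.  54. 124.]
[87.90221029  4.70575209] 28.064306091207822
```

View pics/sc5.png

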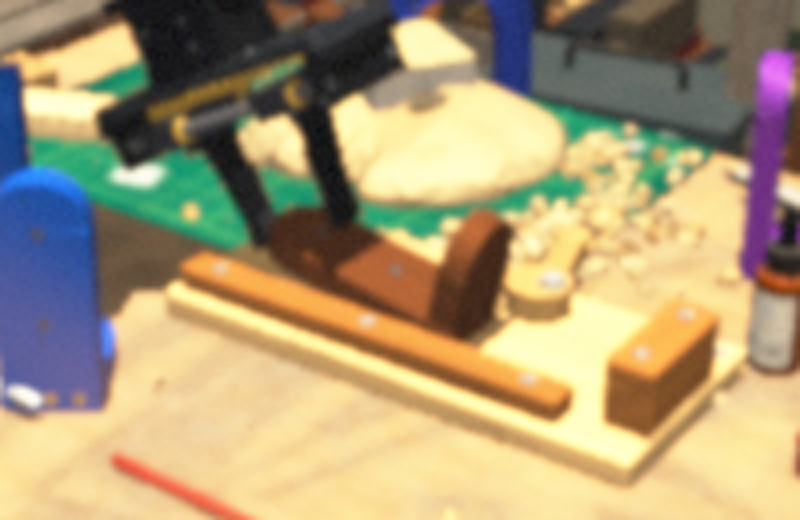

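The leg is about 11° from flat and still carried by the outer finger, with its end at (265,240) in the crop. Lowering slowly.

>>> drive_tool([
  [[0, -1.5, 2.2], [0, 0, 0]],
  [[0, -1.5, 2.2], [0, 0, 0]],
  [[0, -1.5, 2.2], [0, 0, 0]],
  [[0, -1.5, 2.2], [0, 0, 0]],
  [[0, 0, 0], [0, 0, 0]],
])

```text
time_s: 7.8
position: [0.5711, 0.078, 0.0439]
tcp_rot: [[1.0, 0.007, 0.004], [0.008, -0.882, -0.47], [-0.0, 0.47, -0.882]]
force: [0.8, 0.4, -0.4]
opening: 0.629
grasp_force: 0.7
```

>>> drive_tool([
  [[0, -1.5, 2.2], [0, 0, 0]],
  [[0, -1.4, 2], [0, 0, 0]],
  [[0, 0, 0], [0, 0, 0]],
  [[0, 0, 0], [0, 0, 0]],
])

```text
time_s: 8.2
position: [0.5711, 0.0785, 0.0391]
tcp_rot: [[1.0, 0.007, 0.004], [0.008, -0.882, -0.471], [0.0, 0.471, -0.882]]
force: [0.7, 1.5, -1.4]
opening: 0.634
grasp_force: 0.7
```

>>> drive_tool([
  [[0, 2.4, 0], [0, 0, 0]],
  [[0, 2.9, 0], [0, 0, 0]],
  [[0, 2.9, 0], [0, 0, 0]],
  [[0, 2.9, 0], [0, 0, 0]],
  [[0, 0.4, 0], [0, 0, 0]],
], gripper=0.9)

```text
time_s: 8.7
position: [0.571, 0.0677, 0.045]
tcp_rot: [[1.0, 0.006, 0.003], [0.007, -0.882, -0.471], [-0.0, 0.471, -0.882]]
force: [0.9, 1.0, -0.5]
opening: 0.886
grasp_force: 0.3
```

>>> drive_tool([
  [[0, 0, 1.5], [0.037, 0, 0]],
  [[0, 0, 1.5], [0.037, 0, 0]],
  [[0, 0, 1.5], [0.037, 0, 0]],
  [[0, 0, 1.5], [0.037, 0, 0]],
  [[0, 0, 0], [0, 0, 0]],
])

```text
time_s: 9.2
position: [0.5708, 0.0648, 0.0395]
tcp_rot: [[1.0, 0.006, 0.002], [0.006, -0.942, -0.336], [-0.0, 0.336, -0.942]]
force: [0.2, 0.6, -0.9]
opening: 0.902
grasp_force: 0.4
```

```bash
python3 - <<'E'
from h import *
z=np.load("jig.npz")
s=read_state(); print(s["position"],s["opening"],s["force"]); print((z["R"].T@(s["position"][:2]-z["t"]))*1000,np.degrees(np.arcsin(-s["tcp_rot"][1,2])))
cv2.imwrite("pics/sc6.png",cv2.resize(capture("scene")[170:250,260:410,::-1],None,fx=5,fy=5,interpolation=cv2.INTER_CUBIC))
h=cv2.cvtColor(capture("top"),cv2.COLOR_RGB2HSV); cv2.imwrite("pics/top6.png",capture("top")[:,:,::-1])
# dark brown mask extent
m=((h[:,:,0]<16)&(h[:,:,1]>130)&(h[:,:,2]<135)).astype(np.uint8); m[:, :260]=0;m[:,440:]=0;m[:150]=0;m[232:]=0
k,l,st,c=cv2.connectedComponentsWithStats(m)
print(st[1:][st[1:,4]>30])
E
```

```text
[0.57077768 0.06478584 0.03946905] 0.9023726533696435 [ 0.17679133  0.59635077 -0.86953187]
[75.91763401  4.86853737] 19.604355085928304
[[412 150  15  10  69]
 [401 181  14  35 110]
 [302 183  59  30 630]
 [302 186  12  13 126]
 [278 210  13  11  42]]
```

>>> drive_tool([
  [[0, -0.3, 0.9], [0, 0, 0]],
  [[0, -0.3, 0.9], [0, 0, 0]],
  [[0, -0.3, 0.9], [0, 0, 0]],
  [[0, 0, 0], [0, 0, 0]],
  [[0, 0, 0], [0, 0, 0]],
])

```text
time_s: 9.85
position: [0.571, 0.0658, 0.0363]
tcp_rot: [[1.0, 0.008, 0.002], [0.008, -0.942, -0.335], [-0.0, 0.335, -0.942]]
force: [-0.2, -0.3, -0.3]
opening: 0.9
grasp_force: 0.0
```

>>> drive_tool([
  [[0, -0.3, 0.9], [0, 0, 0]],
  [[0, 0, 0], [0, 0, 0]],
  [[0, 0, 0], [0, 0, 0]],
])

```text
time_s: 10.15
position: [0.5711, 0.0657, 0.0354]
tcp_rot: [[1.0, 0.007, 0.003], [0.008, -0.942, -0.335], [-0.0, 0.335, -0.942]]
force: [0.9, 0.1, 0.3]
opening: 0.902
grasp_force: 0.0
```

>>> drive_tool([
  [[0, -8.8, -4.9], [0, 0, 0]],
  [[0, -8.8, -4.9], [0, 0, 0]],
  [[1, -8.8, -4.9], [0, 0, 0]],
  [[1, 10, -28], [0, 0, 0]],
  [[1, 10, -28], [0, 0, 0]],
])

```text
time_s: 10.65
position: [0.5731, 0.0969, 0.0998]
tcp_rot: [[1.0, 0.01, 0.001], [0.01, -0.942, -0.335], [-0.002, 0.335, -0.942]]
force: [0.7, 0.2, -0.0]
opening: 0.899
grasp_force: 0.0
```

>>> drive_tool([
  [[0, 0, 0], [0.114, 0, 0]],
  [[0, 0, 0], [0.114, 0, 0]],
  [[0, 0, 0], [0.114, 0, 0]],
  [[0, -15, 0], [0, 0, 0]],
  [[0, -15, 0], [0, 0, 0]],
], gripper=0)

```text
time_s: 11.15
position: [0.5738, 0.1258, 0.1002]
tcp_rot: [[1.0, 0.006, 0.0], [0.006, -1.0, -0.0], [0.0, 0.0, -1.0]]
force: [-0.4, 1.0, -0.5]
opening: 0.532
grasp_force: 0.0
```

>>> drive_tool([
  [[0, 0, 0], [0, 0, 0]],
  [[0, 0, 0], [0, 0, 0]],
  [[0, 0, 0], [0, 0, 0]],
  [[0, 0, 0], [0, 0, 0]],
  [[0, 0, 0], [0, 0, 0]],
])

```text
time_s: 11.65
position: [0.5735, 0.1256, 0.0998]
tcp_rot: [[1.0, 0.008, -0.0], [0.008, -1.0, -0.0], [-0.0, 0.0, -1.0]]
force: [0.4, -0.2, -0.8]
opening: 0.076
grasp_force: 0.0
```

```bash
python3 - <<'E'
from h import *
z=np.load("jig.npz")
s=read_state(); print(s["position"],s["opening"],s["force"]); print((z["R"].T@(s["position"][:2]-z["t"]))*1000,s["tcp_rot"].round(3))
im=capture("top");cv2.imwrite("pics/top7.png",cv2.resize(im[130:240,260:440,::-1],None,fx=4.4,fy=4.4,interpolation=cv2.INTER_CUBIC))
E
```

```text
[0.57354241 0.12556115 0.09979831] 0.0760200799431641 [ 0.394759   -0.22362429 -0.84835769]
[136.6732013    1.69943446] [[ 1.     0.008 -0.   ]
 [ 0.008 -1.    -0.   ]
 [-0.     0.    -1.   ]]
```

View pics/top7.png

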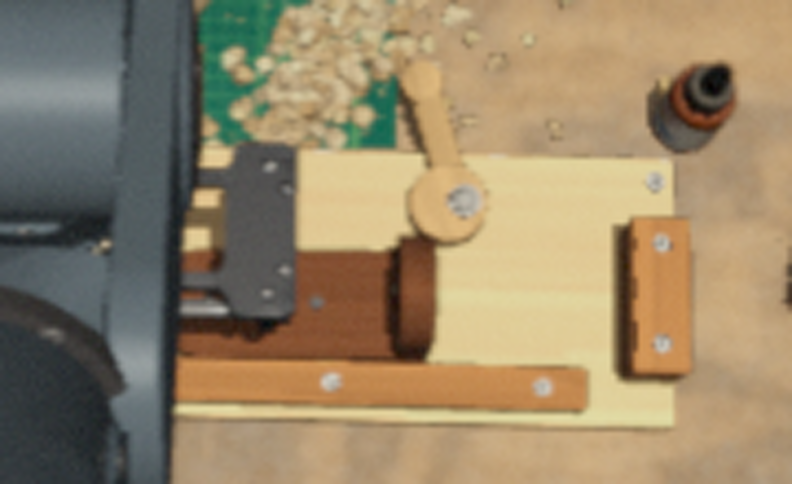

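The bracket lies on its back with the foot upright at crop (415,300) and the heel at about jig x = -27. Next I lower the closed fingertips beyond the leg's end and push low.

>>> drive_tool([
  [[0, -12, 0], [0, 0, 0]],
  [[0, 0, 25], [0, 0, 0]],
  [[0, 0, 25], [0, 0, 0]],
  [[0, 0, 23], [0, 0, 0]],
  [[0, 0, 0], [0, 0, 0]],
])

```text
time_s: 12.2
position: [0.571, 0.1379, 0.0241]
tcp_rot: [[1.0, 0.008, -0.006], [0.008, -1.0, -0.0], [-0.006, 0.0, -1.0]]
force: [-0.7, 0.1, -0.1]
opening: 0.006
grasp_force: 0.0
```

>>> drive_tool([
  [[0, 5, 0], [0, 0, 0]],
  [[0, 5, 0], [0, 0, 0]],
  [[0, 5, 0], [0, 0, 0]],
  [[0, 5, 0], [0, 0, 0]],
  [[0, 5, 0], [0, 0, 0]],
])

```text
time_s: 12.7
position: [0.5741, 0.1119, 0.0276]
tcp_rot: [[1.0, 0.007, 0.001], [0.007, -1.0, -0.0], [0.001, 0.0, -1.0]]
force: [-0.3, -1.1, 0.4]
opening: 0.007
grasp_force: 0.0
```

>>> drive_tool([
  [[0, 5, 0], [0, 0, 0]],
  [[0, 5, 0], [0, 0, 0]],
  [[0, 5, 0], [0, 0, 0]],
  [[0, 5, 0], [0, 0, 0]],
  [[0, 5, 0], [0, 0, 0]],
])

```text
time_s: 13.2
position: [0.574, 0.0873, 0.027]
tcp_rot: [[1.0, 0.008, 0.0], [0.008, -1.0, 0.0], [0.0, -0.0, -1.0]]
force: [-0.3, 3.7, 3.1]
opening: 0.006
grasp_force: 1.9
```

>>> drive_tool([
  [[0, 5, 0], [0, 0, 0]],
  [[0, 5, 0], [0, 0, 0]],
  [[0, 5, 0], [0, 0, 0]],
  [[0, 5, 0], [0, 0, 0]],
  [[0, 5, 0], [0, 0, 0]],
])

```text
time_s: 13.7
position: [0.5739, 0.0621, 0.0268]
tcp_rot: [[1.0, 0.008, -0.0], [0.008, -1.0, 0.0], [-0.0, -0.0, -1.0]]
force: [0.5, 3.0, 2.6]
opening: 0.003
grasp_force: 1.8
```

>>> drive_tool([
  [[0, 5, 0], [0, 0, 0]],
  [[0, 5, 0], [0, 0, 0]],
  [[0, 5, 0], [0, 0, 0]],
  [[0, 5, 0], [0, 0, 0]],
  [[0, 0, 0], [0, 0, 0]],
])

```text
time_s: 14.2
position: [0.5742, 0.0414, 0.0267]
tcp_rot: [[1.0, 0.008, -0.0], [0.008, -1.0, -0.001], [-0.0, 0.001, -1.0]]
force: [0.2, 0.1, -0.4]
opening: 0.003
grasp_force: 0.0
```

```bash
cat > foot.py <<'E'
from h import *
z=np.load("jig.npz")
s=read_state(); print(s["position"],s["force"],(z["R"].T@(s["position"][:2]-z["t"]))*1000)
im=capture("top");h=cv2.cvtColor(im,cv2.COLOR_RGB2HSV)
m=((h[:,:,0]<16)&(h[:,:,1]>130)&(h[:,:,2]<140)).astype(np.uint8); m[:,:270]=0;m[:,410:]=0;m[:172]=0;m[:215];m[216:]=0
for r in range(182,214,4):
    c=np.where(m[r])[0]
    if len(c): print(r,c.min(),c.max(),((onz("top",[(c.max()+.5,r)],.06)[:,:2]-z["t"])@z["R"]*1000).round(1))
E
python3 foot.py
```

```text
[0.57418586 0.04135955 0.02668091] [ 0.19674912  0.05249892 -0.38417188] [52.46917865  1.6163208 ]
182 402 403 [[-125.3  -34.3]]
186 383 403 [[-125.3  -25.5]]
190 370 403 [[-125.2  -16.7]]
194 370 403 [[-125.1   -8. ]]
198 370 403 [[-125.1    0.8]]
202 370 403 [[-125.     9.5]]
206 373 404 [[-127.1   18.1]]
210 382 403 [[-124.9   26.9]]
```

>>> drive_tool([
  [[0, 4, 0], [0, 0, 0]],
  [[0, 4, 0], [0, 0, 0]],
  [[0, 4, 0], [0, 0, 0]],
  [[0, 4, 0], [0, 0, 0]],
  [[0, 0, 0], [0, 0, 0]],
])

```text
time_s: 14.75
position: [0.5745, 0.0256, 0.0268]
tcp_rot: [[1.0, 0.007, 0.0], [0.007, -1.0, -0.0], [0.0, 0.0, -1.0]]
force: [-0.0, 0.3, 0.9]
opening: 0.005
grasp_force: 0.0
```

>>> drive_tool([
  [[0, 1.5, 0], [0, 0, 0]],
  [[0, 1.5, 0], [0, 0, 0]],
])

```text
time_s: 14.95
position: [0.5743, 0.0236, 0.0269]
tcp_rot: [[1.0, 0.008, -0.0], [0.008, -1.0, 0.0], [-0.0, -0.0, -1.0]]
force: [0.4, 1.1, -0.6]
opening: 0.003
grasp_force: 0.7
```

>>> drive_tool([
  [[0, 1.5, 0], [0, 0, 0]],
])

```text
time_s: 15.05
position: [0.5744, 0.0221, 0.0269]
tcp_rot: [[1.0, 0.008, -0.0], [0.008, -1.0, 0.0], [-0.0, -0.0, -1.0]]
force: [-0.6, 1.0, -0.2]
opening: 0.007
grasp_force: 0.6
```

>>> drive_tool([
  [[0, 1.5, 0], [0, 0, 0]],
  [[0, 1.5, 0], [0, 0, 0]],
])

```text
time_s: 15.25
position: [0.5744, 0.019, 0.0269]
tcp_rot: [[1.0, 0.008, 0.0], [0.008, -1.0, 0.0], [0.0, -0.0, -1.0]]
force: [0.6, 1.5, -0.9]
opening: 0.006
grasp_force: 0.6
```

>>> drive_tool([
  [[0, 1.5, 0], [0, 0, 0]],
])

```text
time_s: 15.35
position: [0.5744, 0.0174, 0.0269]
tcp_rot: [[1.0, 0.008, -0.0], [0.008, -1.0, -0.0], [-0.0, 0.0, -1.0]]
force: [-0.4, 0.7, -0.8]
opening: 0.003
grasp_force: 0.6
```

>>> drive_tool([
  [[0, 1.5, 0], [0, 0, 0]],
])

```text
time_s: 15.45
position: [0.5745, 0.0159, 0.0269]
tcp_rot: [[1.0, 0.008, -0.0], [0.008, -1.0, 0.0], [-0.0, -0.0, -1.0]]
force: [-0.6, 0.9, -1.4]
opening: 0.006
grasp_force: 0.6
```

```bash
python3 - <<'E'
from h import *
z=np.load("jig.npz")
s=read_state(); print(s["position"],s["force"],(z["R"].T@(s["position"][:2]-z["t"]))*1000)
im=capture("top");cv2.imwrite("pics/t8.png",im[:,:,::-1])
for r in (190,196,202): print(r,[(c,tuple(int(v) for v in im[r,c])) for c in range(364,420,2)])
print(((onz("top",[(c,198) for c in(380,390,400)],.098)[:,:2]-z["t"])@z["R"]*1000).round(1))
E
```

```text
[0.57447601 0.01591135 0.02687632] [-0.55698401  0.85315999 -1.35248825] [27.01960688  1.49552404]
190 [(364, (62, 71, 73)), (366, (75, 85, 89)), (368, (77, 83, 87)), (370, (72, 83, 86)), (372, (73, 84, 89)), (374, (75, 86, 89)), (376, (83, 82, 82)), (378, (92, 90, 89)), (380, (86, 86, 85)), (382, (106, 73, 59)), (384, (137, 86, 55)), (386, (134, 81, 49)), (388, (135, 83, 53)), (390, (129, 76, 49)), (392, (47, 29, 13)), (394, (34, 19, 13)), (396, (48, 27, 19)), (398, (115, 68, 44)), (400, (122, 72, 45)), (402, (120, 72, 47)), (404, (120, 74, 45)), (406, (205, 146, 86)), (408, (202, 145, 83)), (410, (199, 139, 80)), (412, (202, 143, 84)), (414, (202, 143, 85)), (416, (186, 132, 81)), (418, (190, 161, 122))]
196 [(364, (83, 94, 98)), (366, (90, 99, 104)), (368, (89, 101, 106)), (370, (92, 104, 107)), (372, (88, 98, 102)), (374, (87, 98, 102)), (376, (94, 92, 90)), (378, (91, 89, 88)), (380, (89, 88, 86)), (382, (105, 77, 61)), (384, (131, 80, 50)), (386, (132, 81, 52)), (388, (130, 79, 50)), (390, (125, 73, 43)), (392, (52, 35, 25)), (394, (38, 27, 25)), (396, (43, 29, 19)), (398, (132
[... 209 characters left out ...]
 84)), (418, (194, 165, 125))]
202 [(364, (53, 59, 63)), (366, (52, 59, 61)), (368, (59, 67, 72)), (370, (69, 77, 80)), (372, (87, 97, 104)), (374, (83, 88, 89)), (376, (76, 78, 74)), (378, (94, 93, 90)), (380, (87, 85, 82)), (382, (106, 74, 61)), (384, (136, 82, 49)), (386, (135, 81, 52)), (388, (138, 85, 55)), (390, (132, 82, 52)), (392, (54, 31, 16)), (394, (38, 24, 21)), (396, (48, 31, 21)), (398, (112, 66, 40)), (400, (119, 72, 41)), (402, (114, 70, 40)), (404, (125, 75, 47)), (406, (208, 148, 88)), (408, (205, 146, 87)), (410, (202, 143, 83)), (412, (203, 144, 84)), (414, (204, 144, 84)), (416, (194, 141, 85)), (418, (202, 171, 130))]
[[ -69.7    8.7]
 [ -90.4    8.3]
 [-111.1    7.8]]
```

>>> drive_tool([
  [[0, 1.2, 0], [0, 0, 0]],
  [[0, 0, 0], [0, 0, 0]],
])

```text
time_s: 15.7
position: [0.5745, 0.015, 0.0269]
tcp_rot: [[1.0, 0.007, 0.0], [0.007, -1.0, 0.0], [0.0, -0.0, -1.0]]
force: [0.7, 1.8, -0.2]
opening: 0.004
grasp_force: 1.1
```

>>> drive_tool([
  [[0, 1.2, 0], [0, 0, 0]],
  [[0, 0, 0], [0, 0, 0]],
])

```text
time_s: 15.9
position: [0.5745, 0.0148, 0.0269]
tcp_rot: [[1.0, 0.007, 0.0], [0.007, -1.0, 0.002], [0.0, -0.002, -1.0]]
force: [0.6, 6.6, -0.5]
opening: 0.003
grasp_force: 3.1
```

>>> drive_tool([
  [[0, 1, 0], [0, 0, 0]],
  [[0, 0, 0], [0, 0, 0]],
])

```text
time_s: 16.1
position: [0.5745, 0.0147, 0.0269]
tcp_rot: [[1.0, 0.006, 0.0], [0.006, -1.0, 0.003], [0.0, -0.003, -1.0]]
force: [0.1, 9.6, -0.0]
opening: 0.005
grasp_force: 4.6
```

>>> drive_tool([
  [[0, 0, 0], [0, 0, 0]],
  [[0, -10, 0], [0, 0, 0]],
  [[0, -15, 0], [0, 0, 0]],
  [[0, 0, -50], [0, 0, 0]],
  [[0, 0, -50], [0, 0, -0.1]],
])

```text
time_s: 16.6
position: [0.5725, 0.0387, 0.1254]
tcp_rot: [[0.994, 0.111, -0.007], [0.111, -0.994, 0.0], [-0.007, -0.001, -1.0]]
force: [1.5, -0.7, 0.4]
opening: 0.01
grasp_force: 0.0
```

```bash
python3 - <<'E'
from h import *
s=read_state(); print(s["position"],s["joint_positions"].round(1),s["tcp_rot"].round(3))
im=capture("top")
for r in (190,202): print(r,[(c,int(im[r,c,0])) for c in range(392,412)])
E
```

```text
[0.57246655 0.03869001 0.12540464] [-7.3 33.8 94.3 -0.  52.2 76.4] [[ 0.994  0.111 -0.007]
 [ 0.111 -0.994  0.   ]
 [-0.007 -0.001 -1.   ]]
190 [(392, 64), (393, 41), (394, 36), (395, 40), (396, 35), (397, 69), (398, 115), (399, 121), (400, 122), (401, 124), (402, 123), (403, 123), (404, 124), (405, 151), (406, 208), (407, 214), (408, 207), (409, 202), (410, 205), (411, 208)]
202 [(392, 93), (393, 49), (394, 32), (395, 38), (396, 39), (397, 69), (398, 109), (399, 121), (400, 120), (401, 122), (402, 125), (403, 125), (404, 126), (405, 158), (406, 210), (407, 215), (408, 210), (409, 204), (410, 209), (411, 211)]
```

>>> drive_tool([
  [[0, 0, 0], [0, 0, -0.147]],
  [[0, 0, 0], [0, 0, -0.147]],
  [[0, 0, 0], [0, 0, -0.147]],
  [[0, 0, 0], [0, 0, -0.147]],
  [[0, 0, 0], [0, 0, -0.147]],
])

```text
time_s: 17.15
position: [0.5742, 0.0381, 0.127]
tcp_rot: [[0.661, 0.751, 0.0], [0.751, -0.661, -0.001], [-0.0, 0.001, -1.0]]
force: [0.4, 0.6, 0.4]
opening: 0.004
grasp_force: 0.0
```

>>> drive_tool([
  [[0, 0, 0], [0, 0, -0.147]],
  [[0, 0, 0], [0, 0, -0.147]],
  [[0, 0, 0], [0, 0, -0.147]],
  [[0, 0, 0], [0, 0, -0.147]],
  [[0, 0, 0], [0, 0, -0.143]],
])

```text
time_s: 17.65
position: [0.5742, 0.038, 0.1269]
tcp_rot: [[-0.009, 1.0, 0.0], [1.0, 0.009, -0.001], [-0.001, 0.0, -1.0]]
force: [0.4, -0.1, 0.3]
opening: 0.004
grasp_force: 0.0
```

>>> drive_tool([
  [[-35, 37, 0], [0, 0, 0]],
  [[-35, 37, 0], [0, 0, 0]],
  [[-35, 36, 0], [0, 0, 0]],
  [[0, 0, 0], [0, 0, 0]],
  [[0, 0, 0], [0, 0, 0]],
])

```text
time_s: 18.15
position: [0.6832, -0.0661, 0.1263]
tcp_rot: [[-0.001, 1.0, -0.001], [1.0, 0.001, -0.0], [-0.0, -0.001, -1.0]]
force: [-0.8, 0.2, 0.3]
opening: 0.011
grasp_force: 0.0
```

```bash
python3 - <<'E'
from h import *
z=np.load("jig.npz")
s=read_state(); print(s["position"],s["joint_positions"].round(1),s["tcp_rot"].round(3),(z["R"].T@(s["position"][:2]-z["t"]))*1000)
E
```

```text
[ 0.68317279 -0.0661453   0.12628145] [-14.8  41.1  77.1  -0.   61.8 -14.9] [[-0.001  1.    -0.001]
 [ 1.     0.001 -0.   ]
 [-0.    -0.001 -1.   ]] [ -55.75855099 -106.65279056]
```

>>> drive_tool([
  [[0, 4.7, 25], [0, 0, 0]],
  [[0, 0, 25], [0, 0, 0]],
  [[0, 0, 25], [0, 0, 0]],
  [[0, 0, 20], [0, 0, 0]],
  [[0, 0, 3], [0, 0, 0]],
])

```text
time_s: 18.65
position: [0.6839, -0.0631, 0.0258]
tcp_rot: [[-0.005, 1.0, -0.008], [1.0, 0.005, 0.002], [0.002, -0.008, -1.0]]
force: [-0.8, 1.1, -0.2]
opening: 0.003
grasp_force: 0.0
```

>>> drive_tool([
  [[4.3, 0, 0], [0, 0, 0]],
  [[4.3, 0, 0], [0, 0, 0]],
  [[4.3, 0, 0], [0, 0, 0]],
  [[4.3, 0, 0], [0, 0, 0]],
  [[4.3, 0, 0], [0, 0, 0]],
])

```text
time_s: 19.15
position: [0.6883, -0.0442, 0.0299]
tcp_rot: [[-0.003, 1.0, 0.002], [1.0, 0.003, -0.001], [-0.001, 0.002, -1.0]]
force: [-0.1, -2.3, 1.5]
opening: 0.006
grasp_force: 0.8
```

>>> drive_tool([
  [[4.1, -1.2, 0], [0, 0, 0]],
  [[4.1, -1.2, 0], [0, 0, 0]],
  [[4.1, -1.2, 0], [0, 0, 0]],
  [[4.1, -1.2, 0], [0, 0, 0]],
])

```text
time_s: 19.55
position: [0.6828, -0.0275, 0.0288]
tcp_rot: [[-0.003, 1.0, 0.0], [1.0, 0.003, -0.0], [-0.0, 0.0, -1.0]]
force: [-0.2, -2.7, 0.6]
opening: 0.002
grasp_force: 1.2
```

>>> drive_tool([
  [[3.8, -2.6, 0], [0, 0, 0]],
  [[3.8, -2.6, 0], [0, 0, 0]],
  [[3.8, -2.6, 0], [0, 0, 0]],
  [[3.8, -2.6, 0], [0, 0, 0]],
])

```text
time_s: 19.95
position: [0.6721, -0.0134, 0.0288]
tcp_rot: [[-0.003, 1.0, -0.0], [1.0, 0.003, -0.002], [-0.002, -0.0, -1.0]]
force: [-0.3, -5.0, -0.6]
opening: 0.005
grasp_force: 2.2
```

```bash
python3 - <<'E'
from h import *
z=np.load("jig.npz")
s=read_state(); print(s["position"],s["force"],(z["R"].T@(s["position"][:2]-z["t"]))*1000)
E
```

```text
[ 0.67211943 -0.01337976  0.02877836] [-0.30694699 -4.99249554 -0.58114699] [ -2.92062519 -95.95081647]
```

>>> drive_tool([
  [[1, -3, 0], [0, 0, 0]],
  [[1, -3, 0], [0, 0, 0]],
  [[1, -3, 0], [0, 0, 0]],
])

```text
time_s: 20.25
position: [0.6657, -0.0098, 0.0293]
tcp_rot: [[-0.002, 1.0, 0.006], [1.0, 0.002, -0.0], [-0.0, 0.006, -1.0]]
force: [4.9, -2.7, -0.1]
opening: 0.008
grasp_force: 3.2
```

```bash
python3 - <<'E'
from h import *
z=np.load("jig.npz")
s=read_state(); print(s["position"],s["force"],(z["R"].T@(s["position"][:2]-z["t"]))*1000)
im=capture("wrist");cv2.imwrite("pics/w9.png",im[:,:,::-1])
im=capture("scene");cv2.imwrite("pics/s9.png",im[:,:,::-1])
h=cv2.cvtColor(im,cv2.COLOR_RGB2HSV)
for r in range(186,232,3): print(r,[tuple(int(v) for v in h[r,c]) for c in range(330,400,6)])
E
```

```text
[ 0.66571945 -0.00981062  0.02931324] [ 4.91017449 -2.673573   -0.12230127] [  0.6910299  -89.57472994]
186 [(20, 110, 229), (16, 70, 55), (120, 9, 27), (75, 18, 29), (90, 9, 27), (133, 96, 24), (63, 79, 103), (75, 168, 164), (21, 103, 236), (24, 94, 249), (28, 93, 215), (71, 106, 140)]
189 [(18, 111, 215), (18, 111, 205), (19, 96, 88), (100, 28, 27), (120, 9, 29), (130, 48, 16), (73, 126, 128), (70, 113, 163), (22, 102, 243), (23, 92, 251), (19, 115, 230), (20, 100, 230)]
192 [(66, 101, 146), (66, 101, 151), (71, 113, 140), (76, 153, 122), (19, 82, 53), (84, 44, 29), (23, 98, 185), (24, 93, 230), (21, 114, 245), (21, 117, 247), (22, 98, 192), (18, 102, 228)]
195 [(73, 158, 176), (78, 192, 159), (26, 87, 241), (74, 132, 156), (17, 120, 208), (35, 64, 24), (24, 84, 252), (25, 74, 254), (21, 113, 246), (23, 102, 250), (24, 95, 251), (18, 105, 238)]
198 [(25, 98, 223), (72, 125, 169), (19, 113, 223), (24, 94, 173), (18, 116, 169), (120, 22, 23), (21, 99, 245), (22, 92, 245), (18, 122, 203), (16, 119, 201), (19, 105, 237), (19, 113, 240)]
201 [(18, 127, 145), (25, 93, 253), (22, 103, 244
[... 1391 characters left out ...]
), (11, 177, 179), (11, 158, 170), (11, 176, 178), (10, 157, 104), (11, 167, 81), (16, 178, 249), (18, 170, 253)]
225 [(15, 178, 245), (17, 174, 250), (14, 181, 237), (12, 178, 175), (11, 177, 182), (11, 178, 179), (11, 160, 175), (10, 175, 172), (11, 165, 88), (13, 175, 140), (18, 161, 253), (19, 170, 253)]
228 [(13, 174, 151), (15, 182, 236), (17, 179, 250), (17, 173, 250), (12, 177, 182), (11, 175, 178), (11, 179, 179), (11, 178, 178), (11, 164, 90), (17, 171, 252), (18, 64, 243), (18, 176, 253)]
231 [(16, 148, 204), (14, 177, 137), (14, 186, 214), (16, 176, 249), (17, 175, 251), (14, 176, 227), (10, 174, 169), (12, 180, 176), (12, 165, 82), (13, 182, 219), (18, 167, 252), (14, 181, 227)]
```

>>> drive_tool([
  [[0.8, -2.5, 0], [0, 0, 0]],
  [[0.8, -2.5, 0], [0, 0, 0]],
  [[0, 0, 0], [0, 0, 0]],
])

```text
time_s: 20.65
position: [0.6623, -0.0087, 0.0301]
tcp_rot: [[-0.002, 1.0, 0.009], [1.0, 0.002, -0.001], [-0.001, 0.009, -1.0]]
force: [5.6, -4.6, 0.7]
opening: 0.0
grasp_force: 3.5
```

>>> drive_tool([
  [[0.5, -2.5, 0], [0, 0, 0]],
  [[0.5, -2.5, 0], [0, 0, 0]],
  [[0, 0, 0], [0, 0, 0]],
])

```text
time_s: 20.95
position: [0.6596, -0.008, 0.0305]
tcp_rot: [[-0.002, 1.0, 0.014], [1.0, 0.002, -0.002], [-0.002, 0.014, -1.0]]
force: [8.7, -4.3, -1.3]
opening: 0.005
grasp_force: 4.8
```

>>> drive_tool([
  [[0, -2, 0], [0, 0, 0]],
  [[0, 0, 0], [0, 0, 0]],
])

```text
time_s: 21.15
position: [0.6589, -0.0079, 0.0308]
tcp_rot: [[-0.001, 1.0, 0.017], [1.0, 0.001, -0.002], [-0.002, 0.017, -1.0]]
force: [11.2, -3.8, -2.5]
opening: 0.004
grasp_force: 5.2
```

>>> drive_tool([
  [[0, -2.5, 0], [0, 0, 0]],
  [[0, -2.5, 0], [0, 0, 0]],
  [[0, 0, 0], [0, 0, 0]],
])

```text
time_s: 21.45
position: [0.6561, -0.0074, 0.0311]
tcp_rot: [[-0.0, 1.0, 0.022], [1.0, 0.0, -0.001], [-0.001, 0.022, -1.0]]
force: [14.7, 0.7, -4.1]
opening: 0.005
grasp_force: 6.3
```

>>> drive_tool([
  [[0, -2.5, 0], [0, 0, 0]],
  [[0, -2.5, 0], [0, 0, 0]],
  [[0, 0, 0], [0, 0, 0]],
])

```text
time_s: 21.75
position: [0.6542, -0.0073, 0.0315]
tcp_rot: [[0.001, 1.0, 0.029], [1.0, -0.001, -0.001], [-0.001, 0.029, -1.0]]
force: [18.5, 1.0, -8.7]
opening: 0.004
grasp_force: 8.5
```

>>> drive_tool([
  [[0, -2.5, 0], [0, 0, 0]],
  [[0, -2.5, 0], [0, 0, 0]],
  [[0, 0, 0], [0, 0, 0]],
])

```text
time_s: 22.05
position: [0.6523, -0.0071, 0.0319]
tcp_rot: [[0.001, 0.999, 0.036], [1.0, -0.001, -0.001], [-0.001, 0.036, -0.999]]
force: [23.9, 2.3, -9.9]
opening: 0.007
grasp_force: 11.0
```

```bash
python3 - <<'E'
from h import *
z=np.load("jig.npz");R,t=z["R"],z["t"]
s=read_state(); print(s["position"],s["force"],(R.T@(s["position"][:2]-t))*1000)
# project lever end side points for angles into the wrist/top views, sample colours
def proj(n,P):
    c=camera_info(n);f=200/np.tan(np.radians(c["fovy"]/2))
    if n=="wrist":
        T=np.eye(4);T[:3,:3]=s["tcp_rot"];T[:3,3]=s["position"];T=T@c["T_tool_cam"];Rc,o=T[:3,:3],T[:3,3]
    else:Rc,o=c["orientation"],c["xyz"]
    K=np.array([[f,0,c["cx"]],[0,f,c["cy"]],[0,0,1]])
    rv=cv2.Rodrigues(Rc.T)[0]
    return cv2.projectPoints(np.float64(P),rv,-Rc.T@o,K,np.array([c["k1"],0,0,0,0]))[0][:,0]
for n in("wrist","top","scene"):
    im=capture(n);cv2.imwrite(f"pics/{n}10.png",im[:,:,::-1]);h=cv2.cvtColor(im,cv2.COLOR_RGB2HSV)
    print(n)
    for a in (1.0,1.1,1.2,1.25,1.3,1.35,1.4,1.45,1.5,1.6,1.7):
        p=R@(np.array([-.045,-.052])+.069*np.array([np.sin(a),-np.cos(a)]))+t
        q=proj(n,[[*p,.038]])[0].astype(int)
        ok=0<=q[0]<640 and 0<=q[1]<400
        print(a,q,h[q[1],q[0]] if ok else "out")
E
```

```text
[ 0.65234257 -0.00711791  0.03191461] [23.87358621  2.32262787 -9.89423879] [  3.4726957  -76.21606446]
wrist
1.0 [347 240] [15 73 42]
1.1 [336 234] [24 58 44]
1.2 [324 229] [ 17 100 127]
1.25 [318 227] [ 16  96 127]
1.3 [312 226] [ 16 105 107]
1.35 [305 224] [ 16 114 114]
1.4 [299 223] [ 16 104 110]
1.45 [292 222] [ 16 114 107]
1.5 [286 222] [ 16 112  98]
1.6 [273 222] [ 18 117 105]
1.7 [260 223] [ 17  98 125]
top
1.0 [339 158] [96 42 61]
1.1 [337 160] [94 34 60]
1.2 [336 163] [102  40  64]
1.25 [336 165] [100  24  63]
1.3 [335 166] [100  38  60]
1.35 [335 168] [103  38  61]
1.4 [334 169] [99 43 60]
1.45 [334 171] [99 31 57]
1.5 [334 172] [101  42  66]
1.6 [334 175] [99 42 79]
1.7 [334 178] [105  30  85]
scene
1.0 [355 197] [100  35  22]
1.1 [352 197] [19 62 33]
1.2 [350 198] [ 19 104 164]
1.25 [349 198] [ 20  99 224]
1.3 [348 199] [ 19 102 236]
1.35 [347 199] [ 22  98 242]
1.4 [346 200] [ 18 118 221]
1.45 [345 200] [ 18 119 217]
1.5 [344 201] [ 18 124 148]
1.6 [342 202] [ 17 125 139]
1.7 [341 203] [ 17 131 138]
```

>>> drive_tool([
  [[0, 12, 0], [0, 0, 0]],
  [[0, 20, 0], [0, 0, 0]],
  [[0, 0, -50], [0, 0, 0]],
  [[0, 0, -50], [0, 0, 0]],
  [[50, 0, -20], [0, 0, 0]],
])

```text
time_s: 22.7
position: [0.6715, 0.0358, 0.1518]
tcp_rot: [[0.004, 1.0, 0.007], [1.0, -0.004, -0.001], [-0.001, 0.007, -1.0]]
force: [2.1, 0.2, 0.5]
opening: 0.005
grasp_force: 0.0
```

>>> drive_tool([
  [[50, 0, 0], [0, 0, 0]],
  [[50, 0, 0], [0, 0, 0]],
  [[50, 0, 0], [0, 0, 0]],
  [[0, 0, 0], [0, 0, 0]],
])

```text
time_s: 23.1
position: [0.665, 0.1979, 0.1472]
tcp_rot: [[-0.01, 1.0, -0.003], [1.0, 0.01, 0.005], [0.005, -0.003, -1.0]]
force: [-0.8, -0.3, 0.0]
opening: 0.005
grasp_force: 0.0
```

```bash
cat > lev.py <<'E'
from h import *
z=np.load("jig.npz");R,t=z["R"],z["t"]
s=read_state(); print(s["time_s"],s["position"],s["force"],s["tcp_rot"].round(3).tolist())
im=capture("top");cv2.imwrite("pics/top11.png",im[:,:,::-1])
g=np.mgrid[-.045:.045:.0005,-.045:.045:.0005]
# rectify jig top plane z=.038: rows jig y -130..40, cols jig x -140..60, 2 px/mm
c=camera_info("top");f=200/np.tan(np.radians(c["fovy"]/2));K=np.array([[f,0,c["cx"]],[0,f,c["cy"]],[0,0,1]])
X,Y=np.meshgrid(np.arange(-140,60,.5),np.arange(-130,40,.5))
W=np.c_[(np.c_[X.ravel(),Y.ravel()]/1000)@R.T+t,np.full(X.size,.038)]
Rc,o=c["orientation"],c["xyz"]
p=cv2.projectPoints(W,cv2.Rodrigues(Rc.T)[0],-Rc.T@o,K,np.array([c["k1"],0,0,0,0]))[0].reshape(*X.shape,2).astype(np.float32)
rec=cv2.remap(im,p[...,0],p[...,1],cv2.INTER_CUBIC);h=cv2.cvtColor(rec,cv2.COLOR_RGB2HSV)
P=np.hypot(X+45,Y+52)
# radial profile: mean colour vs angle at r=35..60
for a in np.arange(0,1.75,.05):
    rr=np.arange(32,64,2);x=-45+rr*np.sin(a);y=-52-rr*np.cos(a)
    v=h[((y+130)*2).astype(int),((x+140)*2).astype(int)].mean(0).round(0);print(round(a,2),v,end=" ; ")
print()
for r in range(186,212,4):print(r,[int(v) for v in im[r,384:412,0]])
E
python3 lev.py
```

```text
23.1 [0.66501105 0.19791549 0.14723542] [-0.78510108 -0.32739791  0.04699485] [[-0.01, 1.0, -0.003], [1.0, 0.01, 0.005], [0.005, -0.003, -1.0]]
0.0 [ 18.  89. 190.] ; 0.05 [ 17.  90. 187.] ; 0.1 [ 17.  90. 184.] ; 0.15 [ 18.  91. 183.] ; 0.2 [ 18.  92. 182.] ; 0.25 [ 18.  92. 181.] ; 0.3 [ 18.  91. 181.] ; 0.35 [ 17.  92. 185.] ; 0.4 [ 17.  93. 187.] ; 0.45 [ 17.  94. 186.] ; 0.5 [ 17.  93. 187.] ; 0.55 [ 17.  93. 189.] ; 0.6 [ 17.  94. 189.] ; 0.65 [ 23.  92. 180.] ; 0.7 [ 31. 103. 173.] ; 0.75 [ 36. 110. 165.] ; 0.8 [ 42. 113. 158.] ; 0.85 [ 47. 119. 154.] ; 0.9 [ 50. 123. 152.] ; 0.95 [ 50. 118. 155.] ; 1.0 [ 46. 109. 166.] ; 1.05 [ 38.  97. 182.] ; 1.1 [ 28.  84. 202.] ; 1.15 [ 22.  84. 217.] ; 1.2 [ 22.  84. 223.] ; 1.25 [ 21.  87. 216.] ; 1.3 [ 20. 101. 202.] ; 1.35 [ 18. 112. 207.] ; 1.4 [ 18. 113. 207.] ; 1.45 [ 18. 113. 206.] ; 1.5 [ 18. 114. 204.] ; 1.55 [ 18. 114. 202.] ; 1.6 [ 18. 118. 176.] ; 1.65 [ 18. 113. 166.] ; 1.7 [ 19. 104. 176.] ; 
186 [225, 225, 225, 224, 225, 225, 219, 218, 222, 224, 215, 160, 94, 80, 90, 87, 80, 81, 81, 81, 102, 177, 205, 208, 197, 190, 199, 188]
190 [132, 133, 133, 131, 131, 129, 131, 125, 86, 51, 36, 34, 34, 51, 105, 112, 114, 114, 112, 110, 112, 125, 196, 206, 202, 195, 198, 201]
194 [131, 128, 130, 130, 130, 131, 131, 124, 85, 50, 41, 34, 33, 51, 108, 125, 125, 127, 127, 123, 118, 126, 161, 204, 201, 195, 198, 201]
198 [128, 127, 128, 126, 127, 128, 128, 123, 83, 47, 39, 43, 42, 54, 117, 131, 138, 137, 137, 136, 132, 136, 164, 206, 202, 196, 201, 201]
202 [136, 136, 133, 136, 135, 135, 134, 131, 89, 51, 33, 29, 35, 52, 108, 120, 120, 119, 120, 124, 121, 127, 181, 206, 202, 196, 200, 203]
206 [134, 133, 134, 132, 134, 131, 133, 130, 87, 52, 38, 36, 41, 80, 98, 103, 103, 104, 103, 107, 118, 158, 203, 208, 204, 177, 170, 168]
210 [135, 135, 134, 134, 135, 136, 136, 132, 98, 59, 34, 39, 65, 63, 65, 63, 66, 66, 64, 95, 167, 204, 209, 209, 203, 198, 205, 206]
```

```bash
python3 - <<'E'
from h import *
z=np.load("jig.npz");R,t=z["R"],z["t"]
f=lambda p,zz:((onz("top",p,zz)[:,:2]-t)@R*1000).round(1).tolist()
print("junction",f([(392.3,190),(392.3,198),(392.3,206)],.036),"want -107")
print("top edges",f([(397.6,198),(406.3,198)],.098),"want -107,-125")
im=cv2.imread("pics/top11.png")
for c in (355,365,375,385):
    print(c,[(r,int(im[r,c,2])) for r in range(172,220)])
E
```

```text
junction [[-104.6, -20.9], [-104.5, -3.0], [-104.4, 14.8]] want -107
top edges [[-106.1, 7.9], [-124.2, 7.5]] want -107,-125
355 [(172, 204), (173, 206), (174, 206), (175, 206), (176, 209), (177, 209), (178, 192), (179, 176), (180, 169), (181, 150), (182, 151), (183, 175), (184, 187), (185, 219), (186, 220), (187, 195), (188, 142), (189, 132), (190, 132), (191, 136), (192, 134), (193, 133), (194, 135), (195, 134), (196, 137), (197, 133), (198, 132), (199, 134), (200, 137), (201, 137), (202, 138), (203, 139), (204, 139), (205, 140), (206, 134), (207, 135), (208, 141), (209, 139), (210, 134), (211, 133), (212, 133), (213, 202), (214, 202), (215, 198), (216, 195), (217, 196), (218, 194), (219, 191)]
365 [(172, 187), (173, 167), (174, 182), (175, 189), (176, 184), (177, 172), (178, 187), (179, 172), (180, 212), (181, 214), (182, 214), (183, 217), (184, 221), (185, 221), (186, 214), (187, 175), (188, 133), (189, 128), (190, 135), (191, 135), (192, 134), (193, 130), (194, 134), (195, 129), (196, 128), (197, 133), (198, 130), (199, 134), (200, 137), (201, 136), (202, 137), (203, 135), (204,
[... 648 characters left out ...]
(210, 136), (211, 133), (212, 147), (213, 196), (214, 203), (215, 200), (216, 198), (217, 198), (218, 197), (219, 195)]
385 [(172, 225), (173, 225), (174, 225), (175, 225), (176, 225), (177, 225), (178, 225), (179, 225), (180, 223), (181, 225), (182, 225), (183, 225), (184, 224), (185, 224), (186, 225), (187, 219), (188, 174), (189, 131), (190, 133), (191, 136), (192, 130), (193, 129), (194, 128), (195, 128), (196, 128), (197, 127), (198, 127), (199, 129), (200, 134), (201, 138), (202, 136), (203, 135), (204, 132), (205, 135), (206, 133), (207, 129), (208, 136), (209, 136), (210, 135), (211, 132), (212, 129), (213, 140), (214, 188), (215, 196), (216, 201), (217, 199), (218, 202), (219, 198)]
```

```bash
python3 -c "
from rig import *
print(hand_in())"
```

```text
the job is handed in; nothing more can be done
None
```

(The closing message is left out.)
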